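# Hang the printed mug on the cooling hook

### The job

Hang the red mug by its handle on the orange hook of the cooling stand; it is ceramic, so let the hook take the mug's weight while you still hold it, and only then let go, leaving it hanging still. The hook's clamp may be set at any height on its column, so look or feel for it first. Leave the white mug, the tape roll and the brush where they are.

Things in the scene. Friction and masses are not known exactly. Their poses are not given: they have to be found in the camera images.
- mug: red mug standing on the table, 62 mm diameter, 85 mm tall, about 0.2 kg. Origin: centre of its underside, z up its axis, +y to its handle. The angular handle is a 10 mm round bar in the y-z plane along (y, z) = (29, 74), (74, 66), (66, 30), (29, 14) mm; the hook seats in its upper outer corner
- mug_handle (a point): middle of the red mug's handle opening, at (0, 46, 46) mm in the mug's frame; the opening spans y = 31 to 63 mm and, at its middle, z = 27 to 66 mm
- mug_center (a point): point on the red mug's axis, 42 mm above its underside
- stand: cooling stand, fixed. Origin on the table under the hook's bar, 90 mm in front of the column, z up. White base 180 x 130 x 12 mm (x = -50 to 130). The orange hook is a level 10 mm round bar along x at y = 0, from the column to x = -36 mm, then an upturned tip to x = -45 mm, 23 mm above the bar's axis. Bar's height not given here: see the column
- column_top (a point): top of the stand's steel column (16 mm diameter, 294 mm tall). A tight black clamp (32 mm diameter, 30 mm tall, holds 50 N) on the column carries the hook; it is set so that the bar's axis is anywhere from 190 to 260 mm above the table, different every time and not reported: look or feel for it
- white_mug: bystander: white mug with a blue handle, same size as the red one. Origin: centre of its underside
- tape: bystander: yellow roll of tape lying flat, 84 mm diameter, 24 mm tall. Origin: centre of its underside
- brush: bystander: brush, 170 mm long, lying along its x. Origin: on its underside
Things that resemble listed ones, but are neither listed nor needed, are in the scene too. There is more than one size of the mug; the one meant has the size given above.

How it is judged:
By the outcome, as a careful person would: the job done as asked, in the order asked, and still so for the second after the job is handed in, with the robot touching nothing.
It also fails if it takes over 64 s, if anything falls off the work surface, if the arm or the gripper's body presses on something with over 40 N, if the wrist force passes 120 N, or if a joint passes its speed limit or range.

### The arm

A 7-joint arm with a two-finger parallel gripper is mounted at the origin on the work surface. World frame = base frame: x ahead of the robot, y to its left, z up, the work surface at z = 0. Lengths are in m, angles in rad, forces in N, time in s.
With the tool pointing down it reaches from about 0.35 to 0.9 m from the base axis. Payload 8.1 kg.
Tool frame: the origin (TCP) lies at the very end of the fingers, on their centre line; the grasp point (between the pads) lies 19 mm behind it; z points along the fingers, y is the line along which they close (so a half turn about z gives the same grasp; the last joint's range is limited). The gripper opens to 92 mm and grips with 3 to 60 N. Pads are 19 mm wide; open, the fingers measure 130 mm over their backs; the gripper's body (75 mm by 190 mm) begins 47 mm behind the grasp point.
Start: joints at [-1.344, 0.434, 0.025, 1.573, -0.012, 1.134, -0.075], TCP at [0.202, 0.591, 0.227] pointing down, gripper open.
Joint ranges: [-2.62, 2.62], [-0.44, 2.09], [-1.27, 1.32], [0.08, 2.57], [-1.32, 4.46], [0.12, 2], [-2.74, 2.74]. Speed limits (rad/s): [2.22, 2.22, 3.01, 3.01, 3.14, 3.14, 3.14].

### API

Orientations are given as a rotation vector (axis times angle).
In Python, from cell import arm gives the robot as it stands.
- The arm moves only by the tool carry_out, never from a script. Its argument "commands" is a list of rows, each a list of 7 numbers: the opening, from 0 (shut) to 1 (fully open), then the shift along the tool's x, y, z each as a share of 0.025 m, from -1 to 1, then the turn, a rotation vector about the tool's x, y, z each as a share of 0.1 rad, from -1 to 1. A call has 1 to 8 rows; each row shifts and turns the commanded pose from where the row before left it, along the tool's axes as they then stand; what a row does not reach is not made up. A row lasts 1/10 s, in which the tool goes at most 50 mm and 8.59 degrees, less where a joint would pass 70% of its speed; a pose out of reach is approached as far as the arm can. A call with a number of a shift or a turn outside -1 to 1 is refused whole. A call with a gripper value outside its range is refused whole. The fingers move at their own pace and stop on an object; "squeeze" is the grip in N (left out, the last holds). Time passes only in rows, so rows that do not move let the fingers close. It gives the time, the measured TCP pose, the force, the opening and the grip force at its end, in the units of the state.
- arm.observe(): the state, without advancing time (a new reading comes with each control period).
- arm.get_image(name): name is "side" or "top"; returns a dict with "pixels" (480x640x3 uint8, red, green, blue), "range_z" (480x640 float32, m along the optical axis (not along the pixel's ray), 0 where there is no reading), "mtx" (3x3 intrinsics, pixels), "k1" (the pictures are not rectified: a ray, as slopes to the right and down, at radius r is drawn at 1 + k1 r^2 times it, then the intrinsics apply), "R" (3x3) and "t" (3): a world point X has camera coordinates R X + t. Camera axes: x right, y down, z forward; pixel columns grow to the right and rows downward; lengths in m; the calibration is good to about 2 mm. A picture is of the moment at which its call begins.
- arm.sign_off(): hands the job in; it is judged then, once.
The state is a dict: "clock": time; "joints": joint angles; "dq": joint speeds; "joint_efforts": joint torques, N m; "position": TCP position; "ee_rot": TCP orientation; "force": force on the tool from outside, world axes, zero at the start; "ft_torque": the same for the moment, N m; "width": opening from 0.0 (shut) to 1.0 (fully open); "gripper_force": force on a finger pad.
Only numpy, scipy, OpenCV 4.12 (cv2) and the standard library are available. Lean on these libraries where they do the work, as an engineer would, in place of code of your own. Each camera call takes 0.05 s, during which the arm holds its last target. There are 200 camera calls.

## Working session

There is one attempt and no reset: what is moved stays moved. The work goes in short steps, Python scripts to look and compute and a tool call to move; the robot and the scene stay as the last step left them, time stands still between calls to the robot, and variables do not carry over. Pictures are saved under pics/ and viewed, at most 10 in all, crops included, and the job is handed in when it is done.

Besides the shell and the picture viewer there is one more tool, called after "Call:" as name([rows], argument=value, ...), one row to a line, values as JSON. carry_out: Moves the arm, as the interface text tells. Shift numbers are shares of 0.025 m and turn numbers shares of 0.1 rad, none past 1 either way. Its arguments: {"type":"object","properties":{"commands":{"type":"array"},"squeeze":{"type":"number"}},"required":["commands"]}

```bash
mkdir -p pics; ls
cat > h.py <<'E'
import numpy as np, cv2
from cell import arm
from scipy.spatial.transform import Rotation as Ro
def cloud(im):
    K=im["mtx"];z=im["range_z"];h,w=z.shape
    u,v=np.meshgrid(np.arange(w),np.arange(h))
    a=(u-K[0,2])/K[0,0];b=(v-K[1,2])/K[1,1]
    x,y=a.copy(),b.copy()
    for _ in range(6):
        s=1+im["k1"]*(x*x+y*y);x,y=a/s,b/s
    P=np.stack([x*z,y*z,z],-1)
    return (P-np.array(im["t"]))@np.array(im["R"])
E
python3 - <<'E'
from h import *
import pickle
print(arm.observe())
for n in("side","top"):
    im=arm.get_image(n);pickle.dump(im,open(n+".pkl","wb"))
    cv2.imwrite(f"pics/{n}0.png",im["pixels"][:,:,::-1]);print(n,im["mtx"],im["k1"],im["R"],im["t"])
E
```

```text
pics
{'clock': 0.0, 'joints': array([-1.34360242,  0.43521323,  0.02498744,  1.57408981, -0.01156686,
        1.13401605, -0.07509785]), 'dq': array([-8.93765110e-05, -4.52646556e-04, -1.63245511e-03, -6.96285721e-05,
        1.41395520e-03, -2.90887033e-04, -5.26378457e-04]), 'joint_efforts': array([-1.40417410e-04, -6.67862678e+01,  9.84577686e-01, -3.14463580e+01,
       -6.07266370e-02,  4.32170264e-02,  1.56287665e-04]), 'position': array([0.20231164, 0.59080717, 0.22595404]), 'ee_rot': array([-5.15784366e-01, -3.09887942e+00,  2.48203267e-03]), 'force': array([ 0.04288412,  0.48003135, -0.52018122]), 'ft_torque': array([ 0.03513952, -0.02392984, -0.01211134]), 'gripper_force': 0.0, 'width': 0.9994929025778102}
side [[441.90121851   0.         322.99494665]
 [  0.         441.90121851 240.00296581]
 [  0.           0.           1.        ]] -0.10381772243493798 [[ 0.76494035 -0.64392936 -0.01487379]
 [-0.37248572 -0.42341025 -0.82581968]
 [ 0.52547183  0.63724307 -0.56373808]] [-0.43870504  0.38052291  0.8455554 ]
top [[482.74931128   0.         324.86172953]
 [  0.         482.74931128 239.67796636]
 [  0.           0.           1.        ]] 0.03252380586143322 [[-0.01718237 -0.99963054  0.02106041]
 [-0.99538648  0.01511324 -0.0947488 ]
 [ 0.09439551 -0.02259125 -0.99527842]] [-0.02216284  0.57031701  1.056018  ]
```

View pics/side0.png

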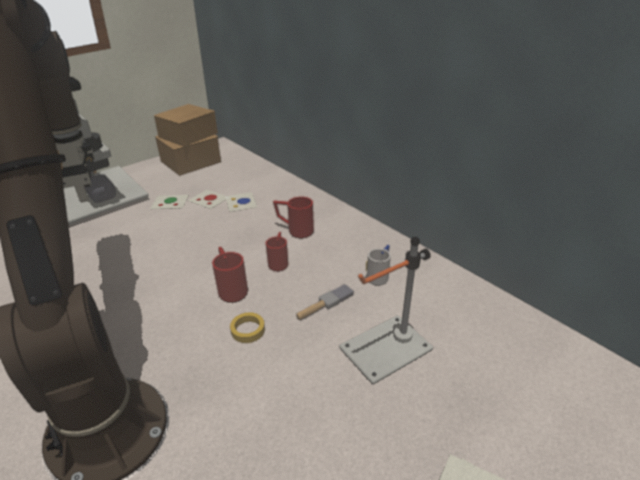

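View pics/top0.png

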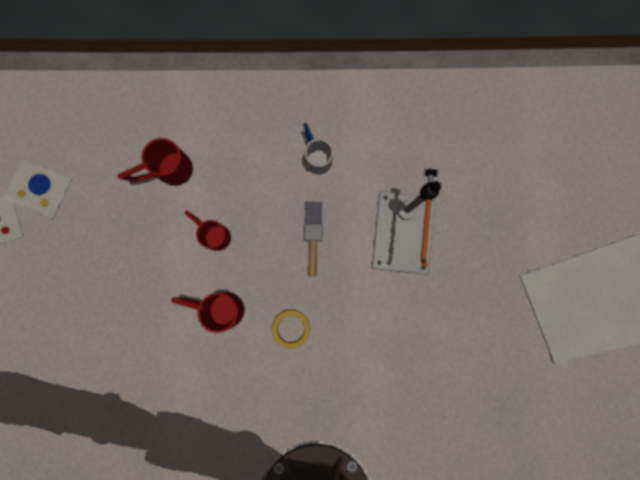

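The side view shows three red mugs at about (231,276), (277,253) and (300,217), and the orange hook from (363,278) to (410,262). In the top view the mugs are at (220,311), (212,235) and (162,158), and the hook runs from (423,265) to (429,195). Next I measure the sizes.

Run:
```python
from h import *
import pickle
np.set_printoptions(precision=4,suppress=True)
for n in("top","side"):
    im=pickle.load(open(n+".pkl","rb"));P=cloud(im)
    hsv=cv2.cvtColor(im["pixels"],cv2.COLOR_RGB2HSV).astype(int);H,S,V=hsv[...,0],hsv[...,1],hsv[...,2]
    ok=(im["range_z"]>0)&(P[...,0]>.15)&(P[...,0]<1)
    red=((H<5)|(H>172))&(S>120)&(V>40)&ok
    ora=(H>=5)&(H<14)&(S>150)&(V>80)&ok
    blue=(H>100)&(H<125)&(S>120)&ok
    for nm,m in(("red",red),("ora",ora),("blue",blue)):
        c,l,st,ce=cv2.connectedComponentsWithStats(m.astype(np.uint8))
        for i in range(1,c):
            if st[i,4]<25: continue
            Q=P[l==i]; print(n,nm,ce[i].round(),st[i,4],"med",np.median(Q,0),"lo",np.percentile(Q,3,axis=0),"hi",np.percentile(Q,97,axis=0))
            if nm=="red":
                zt=np.percentile(Q[:,2],97); R=Q[Q[:,2]>zt-.012]
                # body vs handle: circle from opened mask
                pm=cv2.morphologyEx((l==i).astype(np.uint8),cv2.MORPH_OPEN,cv2.getStructuringElement(2,(15,15)))>0
                B=P[pm]; T=B[B[:,2]>zt-.01]
                if len(T)>5: (c0,r)=cv2.minEnclosingCircle(T[:,:2].astype(np.float32)); print("   top",zt,"circ",c0,r)
            if nm=="ora":
                for x in np.array_split(np.argsort(Q[:,0]),8): print("   ",Q[x].mean(0))
    st=(P[...,2]>.27)&(P[...,2]<.32)&(P[...,1]<0)&ok
    print("coltop",np.median(P[st],0),st.sum())
```

```text
top red [162. 163.] 1925 med [0.7395 0.3228 0.0683] lo [0.7013 0.2687 0.007 ] hi [0.7762 0.389  0.1134]
   top 0.11341958048773443 circ (0.7398771047592163, 0.308396577835083) 0.04098789766430855
top red [211. 233.] 839 med [0.5863 0.2225 0.0439] lo [0.5529 0.1828 0.0036] hi [0.621  0.2563 0.0862]
   top 0.08615051312984613 circ (0.580552339553833, 0.2121841311454773) 0.030395764857530594
top red [  5. 230.] 37 med [0.6051 0.6847 0.0015] lo [ 0.5989  0.6775 -0.0021] hi [0.612  0.6907 0.0044]
top red [216. 310.] 1571 med [0.4216 0.2057 0.055 ] lo [0.3835 0.1522 0.0058] hi [0.4531 0.2708 0.1141]
   top 0.11406345141864295 circ (0.4192849099636078, 0.18825379014015198) 0.039287861436605453
top ora [425. 232.] 219 med [ 0.5607 -0.2078  0.2435] lo [ 0.5021 -0.2161  0.2404] hi [ 0.6171 -0.1991  0.2603]
    [ 0.5069 -0.2005  0.2545]
    [ 0.524  -0.2031  0.2434]
    [ 0.5389 -0.2049  0.2435]
    [ 0.5537 -0.2068  0.2437]
    [ 0.5684 -0.2087  0.2437]
    [ 0.5842 -0.2106  0.2429]
    [ 0.599  -0.2126  0.2435]
    [ 0.613  -0.2143  0.2428]
top blue [308. 133.] 57 med [0.8036 0.0032 0.0733] l
[... 200 characters left out ...]
de red [210. 197.] 35 med [ 0.6321  0.7224 -0.0005] lo [ 0.614   0.7086 -0.0028] hi [0.6467 0.7354 0.0023]
side red [296. 205.] 77 med [0.7281 0.323  0.0975] lo [0.7037 0.268  0.0703] hi [0.7789 0.3852 0.1118]
side red [229. 267.] 68 med [0.4042 0.1613 0.1116] lo [0.3792 0.1521 0.07  ] hi [0.4527 0.2152 0.1137]
side ora [390. 269.] 56 med [ 0.5724 -0.2125  0.2412] lo [ 0.5304 -0.2185  0.239 ] hi [ 0.6154 -0.2066  0.2431]
    [ 0.5321 -0.2074  0.2414]
    [ 0.5457 -0.2089  0.2411]
    [ 0.5576 -0.211   0.2412]
    [ 0.5679 -0.2114  0.2414]
    [ 0.5772 -0.2136  0.2408]
    [ 0.5892 -0.2149  0.2415]
    [ 0.6008 -0.2165  0.2405]
    [ 0.6131 -0.2175  0.241 ]
coltop [ 0.6299 -0.2217  0.2851] 97
```

The middle red mug is the right one: its rim is at z ≈ 0.086 and its radius is 30 mm. The bar's axis is at z ≈ 0.239. I'll refine the handle yaw and the bar line, and write a helper that turns a target pose into rows.

```bash
cat >> h.py <<'E'
np.set_printoptions(precision=4,suppress=True)
def frame(y,z): # tool rotation from closing dir y and pointing dir z
    z=np.array(z,float);z/=np.linalg.norm(z);y=np.array(y,float);y-=z*(y@z);y/=np.linalg.norm(y)
    return np.stack([np.cross(y,z),y,z],1)
def rows(pt,Rt,n):
    """constant row (shares) repeated n times reaching TCP pt with rotation Rt"""
    s=arm.observe();R0=Ro.from_rotvec(s["ee_rot"]).as_matrix()
    w=Ro.from_matrix(R0.T@Rt).as_rotvec()/n
    M=sum(Ro.from_rotvec(k*w).as_matrix() for k in range(n))
    v=np.linalg.solve(M,R0.T@(np.array(pt)-s["position"]))
    print("n",n,"shift",(v/.025).round(3),"turn",(w/.1).round(3),"| pos",s["position"],"j",s["joints"].round(2),"F",s["force"].round(1),"t",s["clock"])
E
cat > k.py <<'E'
import numpy as np
MUG=np.array([.5806,.2122])
E
python3 - <<'E'
from h import *
import pickle
print([a for a in dir(arm) if a[0]!="_"])
im=pickle.load(open("top.pkl","rb"));P=cloud(im)
hsv=cv2.cvtColor(im["pixels"],cv2.COLOR_RGB2HSV).astype(int);H,S,V=hsv[...,0],hsv[...,1],hsv[...,2]
red=((H<5)|(H>172))&(S>120)&(V>40)&(im["range_z"]>0)
Q=P[red];Q=Q[np.linalg.norm(Q[:,:2]-[.58,.212],axis=1)<.1]
rim=Q[(Q[:,2]>.078)&(np.linalg.norm(Q[:,:2]-[.58,.212],axis=1)<.036)]
A=np.c_[2*rim[:,:2],np.ones(len(rim))];s=np.linalg.lstsq(A,(rim[:,:2]**2).sum(1),rcond=None)[0]
c=s[:2];print("rim fit",c,np.sqrt(s[2]+c@c),len(rim),"minmax",rim.min(0),rim.max(0))
d=Q[:,:2]-[.5806,.2122];r=np.linalg.norm(d,axis=1)
hd=Q[(r>.038)&(Q[:,2]>.04)];dd=(hd[:,:2]-[.5806,.2122])
print("handle n",len(hd),"mean",hd.mean(0),"yaw",np.degrees(np.arctan2(*dd.mean(0)[::-1])),"rmax",r[Q[:,2]>.04].max())
vx,vy,x0,y0=cv2.fitLine(hd[:,:2].astype(np.float32),cv2.DIST_HUBER,0,.001,.001).ravel();print("line yaw",np.degrees(np.arctan2(vy,vx)),x0,y0)
o=(H>=5)&(H<14)&(S>150)&(V>80)&(P[...,2]>.23)&(P[...,2]<.249);B=P[o]
print("bar",cv2.fitLine(B.astype(np.float32),cv2.DIST_HUBER,0,.001,.001).ravel(),"x",B[:,0].min(),B[:,0].max(),"ztop",np.percentile(B[:,2],[50,80,95]))
t=P[o|((H>=5)&(H<14)&(S>150)&(P[...,2]>.249))];t=t[t[:,2]>.252];print("tip",t.mean(0),t.min(0),t.max(0))
yaw=np.radians(48+90)
rows([.5806,.2122,.15],frame([np.cos(yaw),np.sin(yaw),0],[0,0,-1]),24)
E
```

```text
['PlanningError', 'get_image', 'observe', 'sign_off']
rim fit [0.5808 0.212 ] 0.02833108369692512 162 minmax [0.5507 0.182  0.0781] [0.6099 0.2404 0.0888]
handle n 67 mean [0.6186 0.2532 0.0735] yaw 47.15553756993763 rmax 0.07575172914751593
line yaw 49.807026 0.6186028 0.2531755
bar [ 0.992  -0.1264 -0.0073  0.5659 -0.2084  0.2434] x 0.5117308515650728 0.6196967721843885 ztop [0.2434 0.2448 0.2463]
tip [ 0.4866 -0.0866  0.7576] [ 0.4676 -0.2145  0.2522] [ 0.6209 -0.0069  1.1055]
n 24 shift [-0.498 -0.803  0.127] turn [-0.001 -0.    -0.487] | pos [0.2023 0.5908 0.226 ] j [-1.34  0.44  0.03  1.57 -0.01  1.13 -0.08] F [0.8 0.4 0.9] t 0.1
```

Call:
carry_out([
  [1,-0.5,-0.8,0.13,0,0,-0.49],
  [1,-0.5,-0.8,0.13,0,0,-0.49],
  [1,-0.5,-0.8,0.13,0,0,-0.49],
  [1,-0.5,-0.8,0.13,0,0,-0.49],
  [1,-0.5,-0.8,0.13,0,0,-0.49],
  [1,-0.5,-0.8,0.13,0,0,-0.49],
  [1,-0.5,-0.8,0.13,0,0,-0.49],
  [1,-0.5,-0.8,0.13,0,0,-0.49],
], squeeze=20)

```text
clock: 0.9
position: [0.2756, 0.4175, 0.2004]
ee_rot: [0.101, -3.14, 0.001]
force: [0.0, 0.0, 0.1]
width: 1.002
gripper_force: 0.0
```

Call:
carry_out([
  [1,-0.5,-0.8,0.13,0,0,-0.49],
  [1,-0.5,-0.8,0.13,0,0,-0.49],
  [1,-0.5,-0.8,0.13,0,0,-0.49],
  [1,-0.5,-0.8,0.13,0,0,-0.49],
  [1,-0.5,-0.8,0.13,0,0,-0.49],
  [1,-0.5,-0.8,0.13,0,0,-0.49],
  [1,-0.5,-0.8,0.13,0,0,-0.49],
  [1,-0.5,-0.8,0.13,0,0,-0.49],
])

```text
clock: 1.7
position: [0.4094, 0.286, 0.1744]
ee_rot: [0.71, -3.06, 0.0]
force: [0.8, -0.6, -0.4]
width: 1.0
gripper_force: 0.0
```

```bash
cat > g.py <<'E'
from h import *
import sys
z=float(sys.argv[1]);n=int(sys.argv[2]);yaw=np.radians(138)
rows([.5808,.212,z],frame([np.cos(yaw),np.sin(yaw),0],[0,0,-1]),n)
E
python3 g.py .15 8
```

```text
n 8 shift [-0.483 -0.805  0.122] turn [-0.    -0.001 -0.477] | pos [0.4094 0.286  0.1744] j [-0.72  0.29  0.    1.94 -0.    0.91  1.31] F [ 0.8 -0.6 -0.4] t 1.7
```

Call:
carry_out([
  [1,-0.48,-0.8,0.12,0,0,-0.48],
  [1,-0.48,-0.8,0.12,0,0,-0.48],
  [1,-0.48,-0.8,0.12,0,0,-0.48],
  [1,-0.48,-0.8,0.12,0,0,-0.48],
  [1,-0.48,-0.8,0.12,0,0,-0.48],
  [1,-0.48,-0.8,0.12,0,0,-0.48],
  [1,-0.48,-0.8,0.12,0,0,-0.48],
  [1,-0.48,-0.8,0.12,0,0,-0.48],
])

```text
clock: 2.5
position: [0.5798, 0.2127, 0.1502]
ee_rot: [1.28, -2.868, 0.0]
force: [-0.3, 0.5, -1.1]
width: 1.001
gripper_force: 0.0
```

```bash
python3 g.py .033 7
```

```text
n 7 shift [-0.001 -0.007  0.67 ] turn [ 0.    -0.001  0.003] | pos [0.5798 0.2127 0.1502] j [-0.42  0.49 -0.02  1.68  0.01  0.97  1.96] F [-0.3  0.5 -1.1] t 2.5
```

Call:
carry_out([
  [1,0,0,0.67,0,0,0],
  [1,0,0,0.67,0,0,0],
  [1,0,0,0.67,0,0,0],
  [1,0,0,0.67,0,0,0],
  [1,0,-0.05,0.67,0,0,0],
  [1,0,0,0.67,0,0,0],
  [1,0,0,0.67,0,0,0],
  [1,0,0,0,0,0,0],
])

```text
clock: 3.3
position: [0.5783, 0.2117, 0.031]
ee_rot: [1.277, -2.865, 0.0]
force: [-0.3, 0.2, -0.4]
width: 0.998
gripper_force: 0.0
```

Call:
carry_out([
  [0.3,0,0,0,0,0,0],
  [0.3,0,0,0,0,0,0],
  [0.3,0,0,0,0,0,0],
  [0.3,0,0,0,0,0,0],
  [0.3,0,0,0,0,0,0],
  [0.3,0,0,0,0,0,0],
], squeeze=20)

```text
clock: 3.9
position: [0.5804, 0.2127, 0.0341]
ee_rot: [-1.278, 2.869, 0.0]
force: [-1.0, -0.8, 6.0]
width: 0.656
gripper_force: 20.0
```

```bash
cat > t.py <<'E'
from h import *
ex=np.array([.992,-.1264,0]);ey=np.array([.1264,.992,0]);Z=np.array([0,0,1.])
O=np.array([.5445,-.2057,.239]);ZG=.034
def pose(s,phi,yb,zb):
    f=np.radians(phi);my=-ey*np.cos(f)+Z*np.sin(f);mz=ey*np.sin(f)+Z*np.cos(f)
    return O+s/1000*ex-my*yb/1000-mz*(zb/1000-ZG), np.stack([-my,ex,-mz],1)
def where(O=O):
    """current: s, phi, bar position in mug frame (mm)"""
    st=arm.observe();R=Ro.from_rotvec(st["ee_rot"]).as_matrix()
    my,mz=-R[:,0],-R[:,2];d=O-st["position"]
    d=d-ex*(d@ex);m0=np.array([d@my,d@mz+ZG])*1000
    print("s",((st["position"]-O)@ex*1000).round(1),"phi",np.degrees(np.arctan2(my[2],mz[2])).round(1),"bar in mug yz",m0.round(1),"yaw err",(R[:,1]@np.stack([ey,Z],1)).round(3),"pos",st["position"],"F",st["force"].round(2),"j",st["joints"].round(2),"w",st["width"],st["gripper_force"],"t",st["clock"])
def go(s,phi,yb,zb,n): where(); rows(*pose(s,phi,yb,zb),n)
E
cat > go.py <<'E'
import sys;from t import *
a=list(map(float,sys.argv[1:]));go(*a[:4],int(a[4]))
E
python3 -c "
from t import *
print(pose(-120,0,42.5,35.5)[0])"
```

```text
[ 0.4308 -0.1484  0.2375]
```

Call:
carry_out([
  [0.3,0,0,-0.5,0,0,0],
  [0.3,0,0,-0.9,0,0,0],
  [0.3,0,0,-0.9,0,0,0],
  [0.3,0,0,-0.9,0,0,0],
  [0.3,0,0,-0.9,0,0,0],
  [0.3,0,0,-0.9,0,0,0],
  [0.3,0,0,-0.9,0,0,0],
  [0.3,0,0,-0.9,0,0,0],
])

```text
clock: 4.7
position: [0.5797, 0.2122, 0.2049]
ee_rot: [1.278, -2.87, 0.0]
force: [-0.3, 0.3, -1.9]
width: 0.652
gripper_force: 20.0
```

```bash
python3 go.py -120 0 42.5 35.5 30
```

```text
s -17.9 phi -0.0 bar in mug yz [-344.4   68. ] yaw err [0.57 0.  ] pos [0.5797 0.2122 0.2049] F [-0.3   0.32 -1.89] j [-0.42  0.44 -0.02  1.62  0.01  1.08  1.96] w 0.6521738260012174 19.999731107600383 t 4.7
n 30 shift [ 0.003 -0.691 -0.043] turn [-0.    -0.     0.845] | pos [0.5797 0.2122 0.2049] j [-0.42  0.44 -0.02  1.62  0.01  1.08  1.96] F [-0.3  0.3 -1.9] t 4.7
```

A constant twist would arc into the hook, so I rotate in place first.

Call:
carry_out([
  [0.3,0,0,0,0,0,0.5],
  [0.3,0,0,0,0,0,1],
  [0.3,0,0,0,0,0,1],
  [0.3,0,0,0,0,0,1],
  [0.3,0,0,0,0,0,1],
  [0.3,0,0,0,0,0,1],
  [0.3,0,0,0,0,0,1],
  [0.3,0,0,0,0,0,1],
])

```text
clock: 5.5
position: [0.5797, 0.2123, 0.2039]
ee_rot: [0.132, -3.138, -0.0]
force: [0.2, 0.5, -2.2]
width: 0.657
gripper_force: 20.0
```

Call:
carry_out([
  [0.3,0,0,0,0,0,1],
  [0.3,0,0,0,0,0,1],
  [0.3,0,0,0,0,0,1],
  [0.3,0,0,0,0,0,1],
  [0.3,0,0,0,0,0,1],
  [0.3,0,0,0,0,0,1],
  [0.3,0,0,0,0,0,1],
  [0.3,0,0,0,0,0,1],
])

```text
clock: 6.3
position: [0.5797, 0.2125, 0.2039]
ee_rot: [-1.1, -2.942, -0.0]
force: [-0.0, -0.0, -2.4]
width: 0.656
gripper_force: 20.0
```

Call:
carry_out([
  [0.3,0,0,0,0,0,1],
  [0.3,0,0,0,0,0,1],
  [0.3,0,0,0,0,0,1],
  [0.3,0,0,0,0,0,1],
  [0.3,0,0,0,0,0,1],
  [0.3,0,0,0,0,0,1],
  [0.3,0,0,0,0,0,1],
  [0.3,0,0,0,0,0,0.5],
])

```text
clock: 7.1
position: [0.5796, 0.2127, 0.2038]
ee_rot: [-2.101, -2.335, 0.0]
force: [0.0, 0.1, -2.2]
width: 0.657
gripper_force: 20.0
```

```bash
python3 go.py -120 0 42.5 35.5 22
```

```text
s -18.0 phi -0.0 bar in mug yz [408.2  69.3] yaw err [ 0.23  -0.001] pos [0.5796 0.2127 0.2038] F [ 0.    0.11 -2.16] j [-0.8   0.47  0.53  1.65 -0.26  1.09 -0.09] w 0.6571038398066927 19.998785145653528 t 7.1
n 22 shift [-0.659 -0.268 -0.061] turn [-0.    -0.     0.105] | pos [0.5796 0.2127 0.2038] j [-0.8   0.47  0.53  1.65 -0.26  1.09 -0.09] F [ 0.   0.1 -2.2] t 7.1
```

Call:
carry_out([
  [0.3,-0.66,-0.27,-0.06,0,0,0.1],
  [0.3,-0.66,-0.27,-0.06,0,0,0.1],
  [0.3,-0.66,-0.27,-0.06,0,0,0.1],
  [0.3,-0.66,-0.27,-0.06,0,0,0.1],
  [0.3,-0.66,-0.27,-0.06,0,0,0.1],
  [0.3,-0.66,-0.27,-0.06,0,0,0.1],
  [0.3,-0.66,-0.27,-0.06,0,0,0.1],
  [0.3,-0.66,-0.27,-0.06,0,0,0.1],
])

```text
clock: 7.9
position: [0.5355, 0.0755, 0.2157]
ee_rot: [-2.19, -2.252, -0.0]
force: [-0.1, -0.4, -1.6]
width: 0.655
gripper_force: 20.0
```

Call:
carry_out([
  [0.3,-0.66,-0.27,-0.06,0,0,0.1],
  [0.3,-0.66,-0.27,-0.06,0,0,0.1],
  [0.3,-0.66,-0.27,-0.06,0,0,0.1],
  [0.3,-0.66,-0.27,-0.06,0,0,0.1],
  [0.3,-0.66,-0.27,-0.06,0,0,0.1],
  [0.3,-0.66,-0.27,-0.06,0,0,0.1],
  [0.3,-0.66,-0.27,-0.06,0,0,0.1],
  [0.3,-0.66,-0.27,-0.06,0,0,0.1],
])

```text
clock: 8.7
position: [0.4806, -0.0561, 0.2276]
ee_rot: [2.278, 2.163, 0.0]
force: [0.6, -0.7, -1.9]
width: 0.657
gripper_force: 20.0
```

```bash
python3 go.py -100 40.7 42.5 35.5 14
```

```text
s -82.3 phi -0.0 bar in mug yz [139.9  45.4] yaw err [0.075 0.   ] pos [ 0.4806 -0.0561  0.2276] F [ 0.56 -0.65 -1.92] j [-0.55  0.22  0.67  1.94 -0.16  1.03  0.15] w 0.6569921013953401 19.999942312570056 t 8.7
n 14 shift [-0.282 -0.063  0.151] turn [ 0.019 -0.507  0.051] | pos [ 0.4806 -0.0561  0.2276] j [-0.55  0.22  0.67  1.94 -0.16  1.03  0.15] F [ 0.6 -0.7 -1.9] t 8.7
```

Call:
carry_out([
  [0.3,-0.28,-0.12,0.15,0.02,-0.51,0.05],
  [0.3,-0.28,-0.12,0.15,0.02,-0.51,0.05],
  [0.3,-0.28,-0.12,0.15,0.02,-0.51,0.05],
  [0.3,-0.28,-0.12,0.15,0.02,-0.51,0.05],
  [0.3,-0.28,-0.12,0.15,0.02,-0.51,0.05],
  [0.3,-0.28,-0.12,0.15,0.02,-0.51,0.05],
  [0.3,-0.28,-0.12,0.15,0.02,-0.51,0.05],
  [0.3,-0.28,-0.12,0.15,0.02,-0.51,0.05],
])

```text
clock: 9.5
position: [0.4527, -0.1137, 0.2083]
ee_rot: [2.097, 1.912, -0.443]
force: [-0.2, -0.2, -1.2]
width: 0.663
gripper_force: 20.0
```

```bash
python3 go.py -100 40.7 42.5 35.5 6
```

```text
s -102.7 phi 23.5 bar in mug yz [85.3 30.4] yaw err [ 0.033 -0.007] pos [ 0.4527 -0.1137  0.2083] F [-0.16 -0.16 -1.23] j [-0.8   0.28  0.76  2.05  0.26  0.97 -0.29] w 0.6633720162227569 19.999297426184057 t 9.5
n 6 shift [-0.285  0.011  0.155] turn [ 0.019 -0.501  0.053] | pos [ 0.4527 -0.1137  0.2083] j [-0.8   0.28  0.76  2.05  0.26  0.97 -0.29] F [-0.2 -0.2 -1.2] t 9.5
```

Call:
carry_out([
  [0.3,-0.28,0,0.15,0.02,-0.5,0.05],
  [0.3,-0.28,0,0.15,0.02,-0.5,0.05],
  [0.3,-0.28,0,0.15,0.02,-0.5,0.05],
  [0.3,-0.28,0,0.15,0.02,-0.5,0.05],
  [0.3,-0.28,0,0.15,0.02,-0.5,0.05],
  [0.3,-0.28,0,0.15,0.02,-0.5,0.05],
  [0.3,0,0,0,0,0,0],
])

```text
clock: 10.2
position: [0.4478, -0.1601, 0.2097]
ee_rot: [1.934, 1.709, -0.72]
force: [0.6, -0.7, -2.0]
width: 0.659
gripper_force: 20.0
```

```bash
cat > look.py <<'E'
from t import *
import sys
tag=sys.argv[1]
out=[]
for n in("top","side"):
    im=arm.get_image(n);K=im["mtx"]
    X=np.array(im["R"])@(O-.03*ex)+im["t"];a=X[:2]/X[2];a=a*(1+im["k1"]*(a@a));u=(K@[*a,1])[:2].astype(int)
    x0,y0=max(u[0]-60,0),max(u[1]-75,0)
    c=cv2.convertScaleAbs(im["pixels"][y0:y0+150,x0:x0+120,::-1],alpha=1.6);out.append(cv2.resize(c,(400,500),interpolation=2)); print(n,x0,y0)
cv2.imwrite(f"pics/{tag}.png",np.hstack(out))
E
python3 look.py a; python3 go.py -100 40.7 42.5 35.5 2
```

```text
top 362 182
side 305 204
s -101.5 phi 40.5 bar in mug yz [43.9 34.6] yaw err [ 0.002 -0.002] pos [ 0.448  -0.1601  0.21  ] F [ 0.27 -0.84 -2.03] j [-0.9   0.43  0.84  2.08  0.46  0.98 -0.5 ] w 0.6595323720894425 19.99999315929017 t 10.3
n 2 shift [-0.028  0.03   0.021] turn [-0.002 -0.016  0.014] | pos [ 0.448  -0.1601  0.21  ] j [-0.9   0.43  0.84  2.08  0.46  0.98 -0.5 ] F [ 0.3 -0.8 -2. ] t 10.3
```

View pics/a.png

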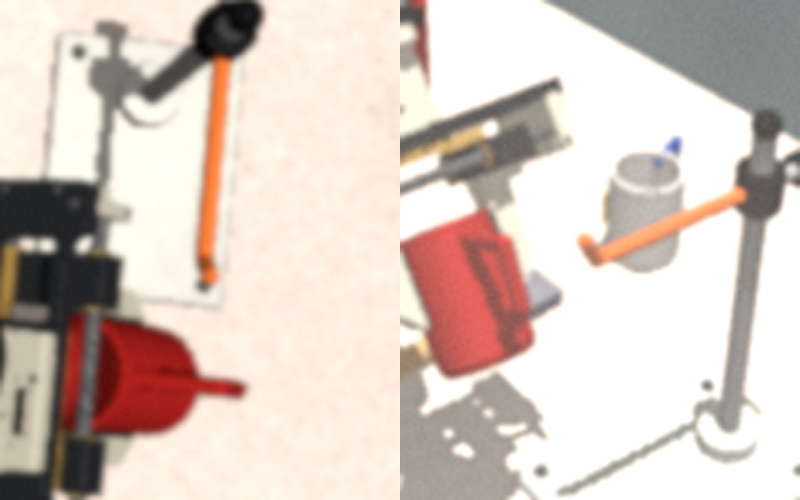

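The picture shows the mug tilted beside the hook. In the left crop the handle is at (225,387) and the hook tip at (207,275). In the right crop the opening is at about (490,280). I'll check the mug's pose in the hand from depth before threading.

```bash
cat > chk.py <<'E'
from t import *
st=arm.observe();R=Ro.from_rotvec(st["ee_rot"]).as_matrix()
M=np.stack([-R[:,1],-R[:,0],-R[:,2]],1);o=st["position"]+R[:,2]*ZG
for n in("top","side"):
    im=arm.get_image(n);P=cloud(im);hsv=cv2.cvtColor(im["pixels"],cv2.COLOR_RGB2HSV).astype(int);H,S=hsv[...,0],hsv[...,1]
    Q=(P[((H<5)|(H>172))&(S>110)&(im["range_z"]>0)]-o)@M*1000
    Q=Q[(abs(Q)<110).all(1)]
    h=Q[Q[:,1]>40]; b=Q[Q[:,1]<36]
    print(n,len(h),"handle x pct",np.percentile(h[:,0],[5,50,95]),"y",np.percentile(h[:,1],[50,90,97]),"z",np.percentile(h[:,2],[3,10,50,90,97]))
    print("  body x",np.percentile(b[:,0],[3,97]),"y",np.percentile(b[:,1],[3,97]),"z",np.percentile(b[:,2],[1,3,97,99]))
    o5=(H>=5)&(H<14)&(S>150)&(im["range_z"]>0);B=(P[o5]-O);B=np.c_[B@ex,B@ey,B[:,2]]*1000;B=B[(abs(B)<110).all(1)]
    print("  hook",[B[(B[:,0]>a)&(B[:,0]<=a+c)].mean(0).round(1) for a,c in((-50,6),(-44,6),(-38,8),(-25,20),(0,20),(25,20))])
E
python3 chk.py
```

```text
top 146 handle x pct [-5.113  -0.8886  3.1518] y [61.9432 80.4712 81.4909] z [46.078  64.1575 72.1601 76.5805 77.7332]
  body x [-27.6808  26.7164] y [-24.5073  33.1577] z [ 6.1112  7.1475 85.9219 87.1769]
  hook [array([-45.2,   0.9,  20.8]), array([-41.1,   0.8,  22.2]), array([-34.2,   1. ,  10.5]), array([-15.5,  -0.1,   4.4]), array([10.2,  0.1,  4.5]), array([35.2, -0.1,  4.1])]
side 179 handle x pct [-0.533   3.6957  5.6419] y [71.6161 78.3346 80.5124] z [20.3783 28.6279 54.3838 72.1645 74.3   ]
  body x [-15.2264  28.8474] y [ 9.2012 33.0472] z [ 3.3653  4.9155 81.4877 82.8928]
  hook [array([-45.6,  -3.2,  18.6]), array([-42.9,  -2.8,  17.2]), array([-30.6,  -3.3,   2. ]), array([-15.3,  -3.5,   2.1]), array([11. , -3.3,  1.9]), array([33.1, -4. ,  2.5])]
```

Call:
carry_out([
  [0.3,0,0.4,0.04,0,-0.04,0],
  [0.3,0,0.4,0,0,0,0],
  [0.3,0,0.4,0,0,0,0],
  [0.3,0,0.4,0,0,0,0],
  [0.3,0,0.2,0,0,0,0],
  [0.3,0,0,0,0,0,0],
])

```text
clock: 11.0
position: [0.4933, -0.1666, 0.2093]
ee_rot: [1.933, 1.706, -0.721]
force: [-1.4, 0.0, -1.4]
width: 0.656
gripper_force: 20.0
```

```bash
python3 go.py -12 40.7 43 35.5 8; python3 look.py b
```

```text
s -55.7 phi 40.8 bar in mug yz [43.9 35.4] yaw err [ 0.002 -0.001] pos [ 0.4933 -0.1666  0.2093] F [-1.44  0.02 -1.42] j [-0.82  0.5   0.81  1.98  0.42  0.98 -0.44] w 0.6560656303253468 19.999932031641947 t 11.0
n 8 shift [-0.005  0.218  0.   ] turn [-0.     0.003  0.003] | pos [ 0.4933 -0.1666  0.2093] j [-0.82  0.5   0.81  1.98  0.42  0.98 -0.44] F [-1.4  0.  -1.4] t 11.0
top 362 182
side 305 204
```

View pics/b.png

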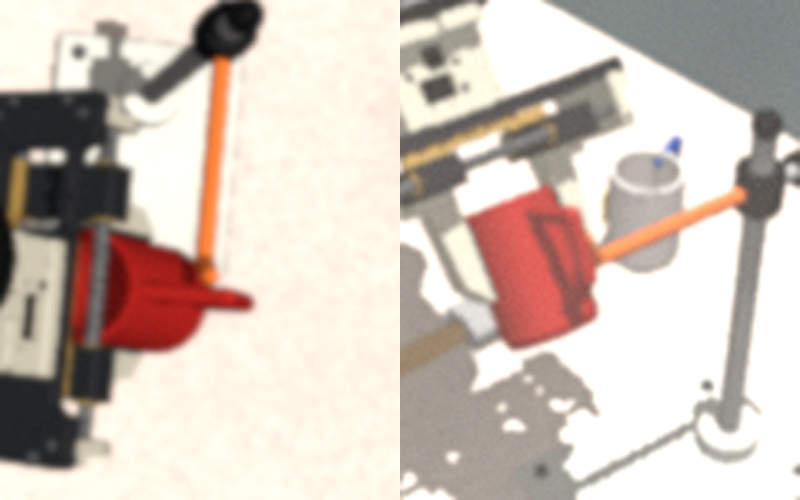

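The tip at (205,272) sits just in front of the opening, and the forces are near zero. I'll thread it slowly.

Call:
carry_out([
  [0.3,0,0.15,0,0,0,0],
  [0.3,0,0.15,0,0,0,0],
  [0.3,0,0.15,0,0,0,0],
  [0.3,0,0.15,0,0,0,0],
  [0.3,0,0.15,0,0,0,0],
  [0.3,0,0,0,0,0,0],
])

```text
clock: 11.7
position: [0.5118, -0.1687, 0.2093]
ee_rot: [1.933, 1.706, -0.72]
force: [-0.4, -0.2, -2.1]
width: 0.657
gripper_force: 20.0
```

```bash
python3 go.py -12 40.7 43 35.5 8
```

```text
s -37.2 phi 40.8 bar in mug yz [44.  35.2] yaw err [ 0.002 -0.001] pos [ 0.5118 -0.1687  0.2093] F [-0.44 -0.22 -2.14] j [-0.79  0.52  0.8   1.94  0.4   0.99 -0.41] w 0.6572106427394462 19.99997972008714 t 11.7
n 8 shift [-0.005  0.126  0.001] turn [0.    0.003 0.003] | pos [ 0.5118 -0.1687  0.2093] j [-0.79  0.52  0.8   1.94  0.4   0.99 -0.41] F [-0.4 -0.2 -2.1] t 11.7
```

Call:
carry_out([
  [0.3,0,0.15,0,0,0,0],
  [0.3,0,0.15,0,0,0,0],
  [0.3,0,0.15,0,0,0,0],
  [0.3,0,0.15,0,0,0,0],
  [0.3,0,0.15,0,0,0,0],
  [0.3,0,0.15,0,0,0,0],
  [0.3,0,0,0,0,0,0],
])

```text
clock: 12.4
position: [0.534, -0.1716, 0.2092]
ee_rot: [1.933, 1.706, -0.721]
force: [-0.2, 0.3, -1.4]
width: 0.657
gripper_force: 20.0
```

```bash
python3 go.py -15 73 54 52 12
```

```text
s -14.7 phi 40.8 bar in mug yz [44.1 35.3] yaw err [ 0.002 -0.001] pos [ 0.534  -0.1716  0.2092] F [-0.24  0.35 -1.36] j [-0.75  0.55  0.79  1.88  0.38  1.   -0.38] w 0.6574082464896003 19.99998824452632 t 12.4
n 12 shift [ 0.011 -0.001  0.146] turn [ 0.001 -0.468  0.002] | pos [ 0.534  -0.1716  0.2092] j [-0.75  0.55  0.79  1.88  0.38  1.   -0.38] F [-0.2  0.3 -1.4] t 12.4
```

Call:
carry_out([
  [0.3,0.01,0,0.146,0,-0.47,0],
  [0.3,0.01,0,0.146,0,-0.47,0],
  [0.3,0.01,0,0.146,0,-0.47,0],
  [0.3,0.01,0,0.146,0,-0.47,0],
  [0.3,0.01,0,0.146,0,-0.47,0],
  [0.3,0.01,0,0.146,0,-0.47,0],
])

```text
clock: 13.0
position: [0.5319, -0.1862, 0.1932]
ee_rot: [1.734, 1.532, -0.944]
force: [-0.0, -0.2, -2.9]
width: 0.654
gripper_force: 20.0
```

```bash
python3 go.py -15 73 54 52 6
```

```text
s -15.0 phi 57.1 bar in mug yz [48.1 44. ] yaw err [ 0.003 -0.001] pos [ 0.5319 -0.1862  0.1932] F [-0.04 -0.18 -2.92] j [-0.86  0.77  0.85  1.92  0.5   0.99 -0.56] w 0.6538927869145272 19.999650775134796 t 13.0
n 6 shift [ 0.01  -0.     0.148] turn [ 0.003 -0.464  0.004] | pos [ 0.5319 -0.1862  0.1932] j [-0.86  0.77  0.85  1.92  0.5   0.99 -0.56] F [-0.  -0.2 -2.9] t 13.0
```

Call:
carry_out([
  [0.3,0.01,0,0.15,0,-0.46,0],
  [0.3,0.01,0,0.15,0,-0.46,0],
  [0.3,0.01,0,0.15,0,-0.46,0],
  [0.3,0.01,0,0.15,0,-0.46,0],
  [0.3,0.01,0,0.15,0,-0.46,0],
  [0.3,0.01,0,0.15,0,-0.46,0],
  [0.3,0,0,0,0,0,0],
])

```text
clock: 13.7
position: [0.5293, -0.205, 0.1805]
ee_rot: [1.528, 1.355, -1.133]
force: [0.3, -0.4, -2.9]
width: 0.653
gripper_force: 20.0
```

```bash
python3 go.py -15 73 61 57.5 6; python3 chk.py; python3 look.py c
```

```text
s -15.2 phi 72.9 bar in mug yz [55.5 52.4] yaw err [ 0.004 -0.004] pos [ 0.5293 -0.205   0.1805] F [ 0.28 -0.43 -2.92] j [-0.9   1.01  0.89  1.93  0.58  0.99 -0.71] w 0.6527750064366259 20.00028406328056 t 13.7
n 6 shift [0.036 0.001 0.035] turn [ 0.004 -0.003  0.008] | pos [ 0.5293 -0.205   0.1805] j [-0.9   1.01  0.89  1.93  0.58  0.99 -0.71] F [ 0.3 -0.4 -2.9] t 13.7
top 188 handle x pct [-5.0148 -0.0616  3.7677] y [73.5436 79.2391 81.4594] z [26.0752 32.8812 64.4359 74.2719 76.1549]
  body x [-27.2567  27.469 ] y [-25.1905  33.9137] z [ 4.9998  6.9581 84.6332 85.2532]
  hook [array([-45.3,  -0.1,  20.4]), array([-41.2,  -3. ,   5.5]), array([-34.2,  -0.1,   7.2]), array([-17. ,   0.3,   5.1]), array([ 8.2, -1.3, -3.1]), array([35.1, -0. ,  4.1])]
side 175 handle x pct [-1.3854  2.9557  6.1935] y [70.4386 77.8035 80.2167] z [14.7779 17.1441 37.3508 65.2837 68.6275]
  body x [-15.002   30.2599] y [ 5.9041 33.4438] z [-0.6759 -0.1663 78.2043 81.0624]
  hook [array([-46.5,  -1.9,  19.2]), array([-42.4,  -2.5,  19.1]), array([-31.9,  -2.8,   3.1]), array([-21.1,   1.3,   1.1]), array([10.2, -3.3,  2.1]), array([34. , -3.5,  1.7])]
top 362 182
side 305 204
```

View pics/c.png

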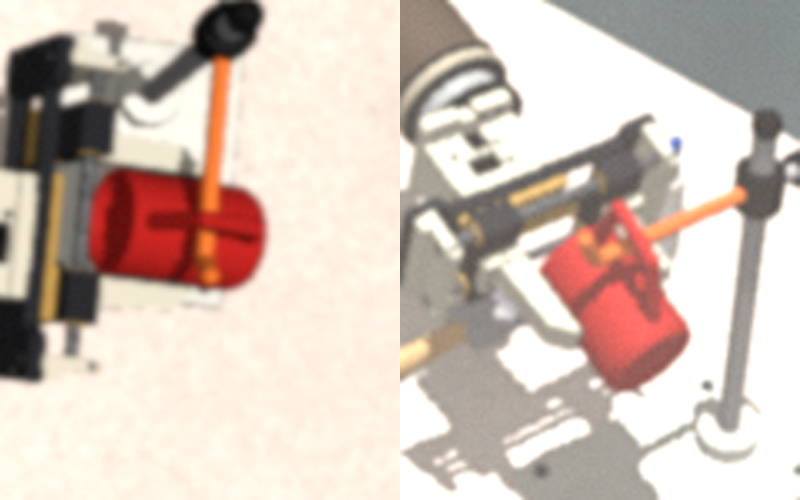

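The bar now passes through the handle, crossing at (210,220) on the left and (615,240) on the right. I'll lower until the hook takes the weight.

Call:
carry_out([
  [0.3,0.036,0,0.035,0,0,0],
  [0.3,0.036,0,0.035,0,0,0],
  [0.3,0.036,0,0.035,0,0,0],
  [0.3,0.036,0,0.035,0,0,0],
  [0.3,0.036,0,0.035,0,0,0],
  [0.3,0,0,0,0,0,0],
  [0.3,0,0,0,0,0,0],
])

```text
clock: 14.6
position: [0.5288, -0.2086, 0.1764]
ee_rot: [1.532, 1.353, -1.131]
force: [0.4, -0.2, -1.8]
width: 0.658
gripper_force: 20.0
```

```bash
python3 go.py -15 73 62 58 4
```

```text
s -15.3 phi 72.8 bar in mug yz [58.3 57.1] yaw err [ 0.002 -0.002] pos [ 0.5288 -0.2086  0.1764] F [ 0.35 -0.24 -1.84] j [-0.9   1.01  0.89  1.94  0.58  0.98 -0.71] w 0.6576419256271282 20.000143448560266 t 14.6
n 4 shift [0.036 0.003 0.011] turn [ 0.003 -0.009  0.006] | pos [ 0.5288 -0.2086  0.1764] j [-0.9   1.01  0.89  1.94  0.58  0.98 -0.71] F [ 0.4 -0.2 -1.8] t 14.6
```

Call:
carry_out([
  [0.3,0.038,0,0.012,0,0,0],
  [0.3,0.038,0,0.012,0,0,0],
  [0.3,0,0,0,0,0,0],
])

```text
clock: 14.9
position: [0.5288, -0.2085, 0.1743]
ee_rot: [1.532, 1.354, -1.131]
force: [0.4, 1.1, -2.4]
width: 0.658
gripper_force: 20.0
```

Call:
carry_out([
  [0.3,0.038,0,0.012,0,0,0],
  [0.3,0,0,0,0,0,0],
])

```text
clock: 15.1
position: [0.5288, -0.2085, 0.1733]
ee_rot: [1.532, 1.353, -1.131]
force: [-0.2, 1.1, -2.4]
width: 0.655
gripper_force: 20.0
```

Call:
carry_out([
  [0.3,0.038,0,0.012,0,0,0],
  [0.3,0,0,0,0,0,0],
])

```text
clock: 15.3
position: [0.5288, -0.2085, 0.1723]
ee_rot: [1.532, 1.353, -1.131]
force: [0.1, 0.5, -2.7]
width: 0.66
gripper_force: 20.0
```

```bash
python3 go.py -15 73 62 58 4
```

```text
s -15.2 phi 72.8 bar in mug yz [62.3 58.3] yaw err [ 0.002 -0.002] pos [ 0.5288 -0.2085  0.1723] F [ 0.13  0.49 -2.66] j [-0.89  1.02  0.89  1.94  0.58  0.97 -0.72] w 0.6600312213720028 20.000113330897875 t 15.3
n 4 shift [-0.003  0.002 -0.001] turn [ 0.003 -0.009  0.006] | pos [ 0.5288 -0.2085  0.1723] j [-0.89  1.02  0.89  1.94  0.58  0.97 -0.72] F [ 0.1  0.5 -2.7] t 15.3
```

Call:
carry_out([
  [0.3,0.038,0,0.012,0,0,0],
  [0.3,0,0,0,0,0,0],
])

```text
clock: 15.5
position: [0.5288, -0.2085, 0.1715]
ee_rot: [1.532, 1.353, -1.131]
force: [0.5, 1.5, -2.0]
width: 0.657
gripper_force: 20.0
```

Call:
carry_out([
  [0.3,0.038,0,0.012,0,0,0],
  [0.3,0,0,0,0,0,0],
])

```text
clock: 15.7
position: [0.5289, -0.2086, 0.1709]
ee_rot: [1.531, 1.353, -1.131]
force: [-0.2, 3.5, 2.8]
width: 0.656
gripper_force: 20.0
```

Call:
carry_out([
  [0.3,0.006,0,-0.02,0,0,0],
  [0.3,0,0,0,0,0,0],
  [0.3,0,0,0,0,0,0],
])

```text
clock: 16.0
position: [0.5289, -0.208, 0.1703]
ee_rot: [1.532, 1.354, -1.131]
force: [0.3, 1.9, 0.1]
width: 0.655
gripper_force: 20.0
```

```bash
python3 go.py -15 73 62 58 4
```

```text
s -15.2 phi 72.8 bar in mug yz [64.3 58.4] yaw err [ 0.002 -0.002] pos [ 0.5289 -0.208   0.1703] F [0.32 1.89 0.06] j [-0.89  1.02  0.89  1.94  0.58  0.97 -0.72] w 0.6545438634652987 19.99981491069775 t 16.0
n 4 shift [-0.024  0.002 -0.001] turn [ 0.004 -0.01   0.006] | pos [ 0.5289 -0.208   0.1703] j [-0.89  1.02  0.89  1.94  0.58  0.97 -0.72] F [0.3 1.9 0.1] t 16.0
```

Call:
carry_out([
  [0.3,0.021,0,-0.014,0,0,0],
  [0.3,0,0,0,0,0,0],
  [0.3,0,0,0,0,0,0],
])

```text
clock: 16.3
position: [0.5289, -0.2078, 0.1702]
ee_rot: [1.532, 1.353, -1.131]
force: [0.9, -0.3, 0.4]
width: 0.656
gripper_force: 20.0
```

The hook now bears the full weight: Fz went from −2.2 to about +0.4. I'll relax the grip gently, then open.

Call:
carry_out([
  [0.3,0,0,0,0,0,0],
  [0.3,0,0,0,0,0,0],
  [0.3,0,0,0,0,0,0],
  [0.3,0,0,0,0,0,0],
], squeeze=3)

```text
clock: 16.7
position: [0.5289, -0.2077, 0.1702]
ee_rot: [1.532, 1.353, -1.131]
force: [-0.0, -1.1, 0.7]
width: 0.659
gripper_force: 3.0
```

Call:
carry_out([
  [0.68,0,0,0,0,0,0],
  [0.7,0,0,0,0,0,0],
  [0.72,0,0,0,0,0,0],
  [0.76,0,0,0,0,0,0],
  [0.8,0,0,0,0,0,0],
  [0.85,0,0,0,0,0,0],
  [0.85,0,0,0,0,0,0],
  [0.85,0,0,0,0,0,0],
])

```text
clock: 17.5
position: [0.5289, -0.2076, 0.1701]
ee_rot: [1.532, 1.353, -1.131]
force: [-0.1, 0.4, 0.0]
width: 0.849
gripper_force: 0.0
```

```bash
python3 go.py -15 73 62 58 4; python3 chk.py; python3 look.py d
```

```text
s -15.3 phi 72.8 bar in mug yz [64.7 58.1] yaw err [ 0.002 -0.002] pos [ 0.5289 -0.2076  0.1701] F [-0.12  0.43  0.01] j [-0.89  1.02  0.89  1.93  0.58  0.97 -0.72] w 0.8491056981956121 0.0 t 17.5
n 4 shift [-0.028  0.002  0.002] turn [ 0.003 -0.009  0.006] | pos [ 0.5289 -0.2076  0.1701] j [-0.89  1.02  0.89  1.93  0.58  0.97 -0.72] F [-0.1  0.4  0. ] t 17.5
top 172 handle x pct [-4.6408 -0.4032  3.2231] y [72.2868 80.7018 81.8961] z [27.6897 33.7259 66.1238 77.3692 79.4662]
  body x [-26.1197  27.6348] y [-24.029   34.6658] z [ 9.5388 11.797  89.0991 90.7487]
  hook [array([-45.4,   0.2,  20.2]), array([-41.2,  -3.3,   5.4]), array([-34.1,  -0.2,   7.5]), array([-15.9,  -0.6,   2.4]), array([ 8.3, -2.2, -3.8]), array([35.2, -0. ,  4.3])]
side 160 handle x pct [-1.1727  3.1069  5.3627] y [70.3264 78.0607 79.3581] z [17.6789 20.8354 36.7773 62.8642 66.8093]
  body x [-16.2314  30.7066] y [ 1.9661 32.4049] z [ 2.9679  3.4986 81.9144 84.1159]
  hook [array([-45. ,  -2.4,  19. ]), array([-42.2,  -3.4,  18.5]), array([-32.1,  -3.7,   3. ]), array([-18.9,  -4.1,   3.7]), array([ 9.4, -3.4,  2.1]), array([34.8, -3.3,  1.5])]
top 362 182
side 305 204
```

View pics/d.png

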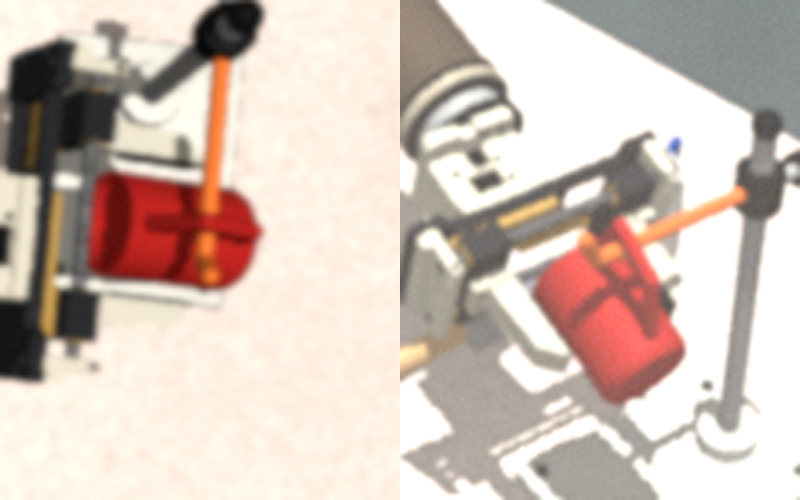

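The mug hangs from the hook with both fingers clear, with white gaps on each side of the body. I'll back straight out.

Call:
carry_out([
  [0.88,0,0,0,0,0,0],
  [0.88,0,0,-0.1,0,0,0],
  [0.88,0,0,-0.2,0,0,0],
  [0.88,0,0,-0.3,0,0,0],
  [0.88,0,0,-0.3,0,0,0],
  [0.88,0,0,-0.3,0,0,0],
  [0.88,0,0,-0.4,0,0,0],
  [0.88,0,0,-0.4,0,0,0],
])

```text
clock: 18.5
position: [0.535, -0.1592, 0.1851]
ee_rot: [1.532, 1.354, -1.131]
force: [-0.1, 0.1, 0.0]
width: 0.88
gripper_force: 0.0
```

Call:
carry_out([
  [0.88,0,0,-0.4,0,0,0],
  [0.88,0,0,-0.5,0,0,0],
  [0.88,0,0,-0.5,0,0,0],
  [0.88,0,0,-0.5,0,0,0],
  [0.88,0,0,-0.5,0,0,0],
  [0.88,0,0,-0.5,0,0,0],
  [0.88,0,0,-0.5,0,0,0],
  [0.88,0,0,-0.3,0,0,0],
])

```text
clock: 19.3
position: [0.5464, -0.0711, 0.2124]
ee_rot: [1.531, 1.354, -1.13]
force: [-0.2, -0.2, -0.3]
width: 0.878
gripper_force: 0.0
```

Call:
carry_out([
  [0.88,0,0,0,0,0,0],
  [0.88,0,0,0,0,0,0],
  [0.88,0,0,0,0,0,0],
  [0.88,0,0,0,0,0,0],
  [0.88,0,0,0,0,0,0],
  [0.88,0,0,0,0,0,0],
  [0.88,0,0,0,0,0,0],
  [0.88,0,0,0,0,0,0],
])

```text
clock: 20.1
position: [0.5459, -0.0725, 0.2122]
ee_rot: [1.532, 1.353, -1.131]
force: [-0.6, -0.4, -0.9]
width: 0.88
gripper_force: 0.0
```

```bash
cat > still.py <<'E'
from t import *
for _ in range(6):
    im=arm.get_image("top");P=cloud(im);hsv=cv2.cvtColor(im["pixels"],cv2.COLOR_RGB2HSV).astype(int)
    Q=P[((hsv[...,0]<5)|(hsv[...,0]>172))&(hsv[...,1]>110)&(P[...,1]<0)&(P[...,2]>.05)];print(len(Q),Q.mean(0),Q.min(0),Q.max(0))
E
python3 still.py; python3 look.py e; python3 -c "
from t import *
where()"
```

```text
1304 [ 0.529  -0.1842  0.2129] [ 0.4676 -0.2423  0.1529] [ 0.5636 -0.0069  1.1055]
1311 [ 0.5288 -0.1835  0.2163] [ 0.4676 -0.2431  0.1524] [ 0.5636 -0.0069  1.1055]
1302 [ 0.5292 -0.185   0.2094] [ 0.4676 -0.2427  0.1534] [ 0.5638 -0.0069  1.1055]
1305 [ 0.5292 -0.1845  0.2114] [ 0.4676 -0.2433  0.153 ] [ 0.5638 -0.0069  1.1055]
1305 [ 0.5291 -0.1847  0.2108] [ 0.4676 -0.2433  0.1531] [ 0.5638 -0.0069  1.1055]
1299 [ 0.5293 -0.1852  0.2082] [ 0.4676 -0.2434  0.1522] [ 0.5637 -0.0069  1.1055]
top 362 182
side 305 204
s -15.4 phi 72.8 bar in mug yz [ 64.7 -84.4] yaw err [ 0.002 -0.002] pos [ 0.5459 -0.0725  0.2123] F [-0.07  1.09  0.28] j [-1.03  0.98  0.86  1.76  0.47  1.27 -0.65] w 0.8811168845406202 0.0 t 20.5
```

View pics/e.png

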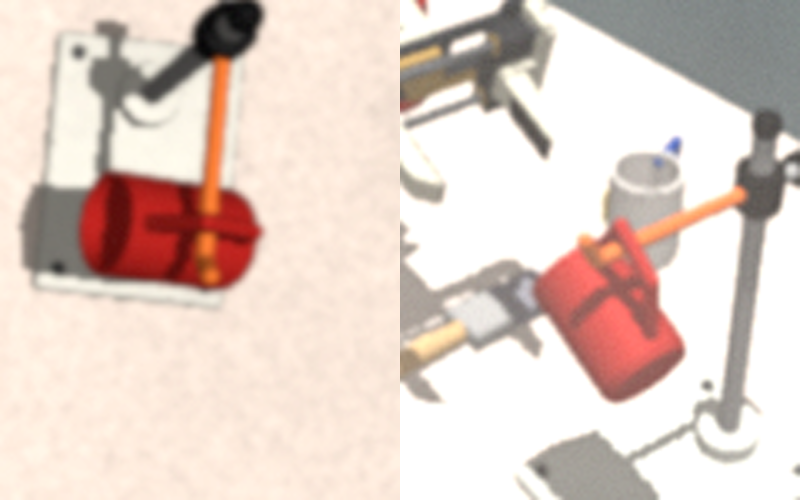

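The red mug hangs on the bar by its handle, at (210,220) on the left and (630,240) on the right. It isn't moving, and the gripper is well clear, so I hand in.

```bash
python3 -c "
from cell import arm
print(arm.sign_off())"
```

```text
the job is handed in; nothing more can be done
None
```

The red mug hangs still by its handle on the orange hook; the hook took its weight before I let go, the gripper is clear, I touched none of the bystanders, and the job is handed in.

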